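# Fit the fruit sizing plate on its twin pins and latch it

## Robot

A 6-joint arm with a two-finger parallel gripper is mounted at the origin on the work surface. World frame = base frame: x ahead of the robot, y to its left, z up, the work surface at z = 0. Lengths are in m, angles in rad, forces in N, time in s.
With the tool pointing down it reaches from about 0.35 to 0.975 m from the base axis. Payload 4.9 kg.
Tool frame: the origin (TCP) lies at the very end of the fingers, on their centre line; the grasp point (between the pads) lies 19 mm behind it; z points along the fingers, y is the direction in which the jaws open and shut (so a half turn about z gives the same grasp; the last joint's range is limited). The gripper opens to 85 mm and grips with 20 to 120 N. Pads are 22 mm wide; open, the fingers measure 114 mm over their backs; the gripper's body (76 mm by 85 mm) begins 54 mm behind the grasp point. The pads swing forward as they close: fully open they stand 13 mm farther back than shut.
Start: joints at [1.164, 0.053, 1.613, -0, 1.476, -0.119], TCP at [0.177, 0.599, 0.231] pointing down, gripper open.
Joint ranges: [-3.01, 3.01], [-1.01, 2.22], [0.06, 2.58], [-1.02, 4.17], [0.09, 2.62], [-3.14, 3.14]. Speed limits (rad/s): [2.57, 2.57, 3.14, 3.14, 3.14, 3.14].

## Interface

Orientations are given as a unit quaternion [w, x, y, z].
In Python, from plant import monitor, eyes, manip gives the robot as it stands.
- The arm moves only by the tool step_arm, never from a script. Its argument "motion" is a list of rows, each a list of 7 numbers: the shift along the world's x, y, z scaled (see below), then the turn, a rotation vector about the world's x, y, z scaled (see below), then the closure in counts, from 0 (fully open) to 255 (shut). In form: [[x, y, z, ax, ay, az, grip], ...]. A call has 1 to 10 rows; each row is the pose to reach, as a shift and turn from the pose commanded when the call began; what a row does not reach only later rows make up. The controller multiplies each number of a shift by 0.5 m and each number of a turn by 1.5 rad. A row lasts 1/10 s, in which the tool goes at most 50 mm and 8.59 degrees, less where a joint would pass 70% of its speed; a pose out of reach is approached as far as the arm can. A call with a number of a shift or a turn outside -1 to 1 is refused whole. A call with a gripper value outside its range is refused whole. The fingers move at their own pace and stop on an object; the grip force is fixed at half the most. Time passes only in rows, so rows that repeat a pose let the fingers close. It gives the time, the measured TCP pose, the force and the opening at its end, in the units of the state.
- monitor.state(): the state, without advancing time (a new reading comes with each control period).
- eyes.grab_frame(name): name is "side" or "top" or "wrist"; returns a dict with "pixels" (384x512x3 uint8, red, green, blue), "mtx" (3x3 intrinsics, pixels), "rvec" (rotation vector, rad) and "tvec" (3), from world to camera coordinates, as OpenCV has them; the wrist camera has in their place "hand_eye" (4x4, takes a point from camera to tool coordinates, whose origin is the TCP and whose axes are the flange's). Camera axes: x right, y down, z forward; pixel columns grow to the right and rows downward; lengths in m; the calibration is good to about 2 mm. A picture is of the moment at which its call begins: read the wrist's pose just before it. There is no depth.
- manip.job_done(): hands the job in, once; it reports no verdict.
Trained networks look in the newest picture that a camera, given by its name, has taken for a name from the list of things; names that differ only in an ending like _2 or _b are one class to them, and where a whole thing is asked for, a point or a joint stands for the part that bears it (a point fixed in the world has none). Each returns a list of dicts, best first, with "p" (0 to 1); they miss things now and then, are a little off and sometimes report something else, mostly with a low value. They report only what shows in the picture. A call takes as long as a camera call.
- eyes.look_for(name, camera): "box" ([centre column, centre row, width, height] in pixels, round what is visible of it).
- eyes.pinpoint(name, camera): "uv" ([column, row] in pixels: a listed point, or the origin of a listed thing).
The state is a dict: "time": time; "joint_pos": joint angles; "joint_vel": joint speeds; "joint_efforts": joint torques, N m; "tool_pos": TCP position; "tool_rot": TCP orientation; "contact_force": force on the tool from outside, world axes, zero at the start; "ft_torque": the same for the moment, N m; "gripper_width": opening from 0.0 (shut) to 1.0 (fully open).
Only numpy, scipy, OpenCV 4.12 (cv2) and the standard library are available. Lean on these libraries where they do the work, as an engineer would, in place of code of your own. Each camera call takes 0.05 s, during which the arm holds its last target.

## Task

Fit the loose aluminium sizing plate on the sizing station: hang it on both locating pins and let it down until it lies fully flush on the station, then swing the latch all the way round over the plate's edge to lock it. The pins are not exactly where they are supposed to be, so find them by feel with a light touch, never ramming or dropping the plate onto the station, and leave everything else on the bench where it is.

Things in the scene. Friction and masses are not known exactly. Their poses are not given: they have to be found in the camera images.
- plate: the loose sizing plate, aluminium, about 0.4 kg, 110 mm (its x) by 290 mm (its y) by 6 mm thick, flat on the bench at the start; origin at the centre of its underside. Round through-holes on x = 0: two locating holes, 12.2 mm diameter, at y = +112 and -112 mm, and two fruit openings, 56 mm diameter, at y = +46 and -46 mm. Either way round (half a turn) fits
- handle (a point): on the plate's black upright handle fin, mid-thickness and mid-length, 38 mm above the plate's underside. The fin is 14 mm thick (plate's y) and 36 mm long (plate's x) and stands in the plate's middle from its top face up to 52 mm above its underside
- station: the fixed sizing station, a grey frame 130 mm (its x) by 310 mm (its y), its deck 85 mm above the bench; origin at the centre of its underside. The plate goes on top with its long side along the station's y. A small bracket with the latch stands out 30 mm in front (-x)
- deck (a point): centre of the station's deck surface (top), with the station's axes. When the plate is fully down its origin lies here, shifted along the station's y by the pins' unknown offset e (see pin_left); at the pins' tips it is 22 mm higher
- pin_left (a point): nominal place of the +y pin, on the deck surface, 112 mm from the deck's centre. The real steel pin stands e away along the station's y (e unmeasured, anywhere from -11 to +11 mm, new each time). Pin: 10 mm diameter, its blunt flat top 22 mm above the deck with only a slight bevel (under 1 mm) round the rim. The pins do not shift under a light touch (they hold 150 N)
- pin_right (a point): nominal place of the other, equal pin, at y = -112 mm. Both pins sit on one clamped carrier, so it is shifted by the same e in the same direction; across (station's x) both are true
- latch_pivot (a point): the vertical axis of the swivel latch, 80 mm in front (station -x) of the deck centre, at the height of the middle of the latch arm (12.5 mm above the deck)
- latch_post (a point): top of the latch's upright black push post, 12 mm diameter, 26 mm high above the arm, 36 mm from the pivot; it stands from 15.5 to 41.5 mm above the deck. The latch is a steel arm 14 mm wide and 6 mm thick, reaching 47 mm from the pivot
- latch (a joint): angle of the swivel latch, rad: 0 = open, the arm pointing to the station's -y alongside the plate's place; 1.57 = shut against its stop, the arm pointing to the station's +x over the middle of the plate's long edge, 3.5 mm above the plate. Turning it anticlockwise seen from above shuts it. It stays where it is left and turns with about 2 N at the post
- tape: bystander: cardboard tape core, 80 mm diameter, 30 mm high, lying flat; origin at the centre of its underside
- cup: bystander: white cup, 72 mm wide, 85 mm high; origin at the centre of its underside
- punnet: bystander: small closed cardboard box, 60 by 90 by 35 mm; origin at the centre of its underside
- spray: bystander: white bottle, 60 mm diameter, 150 mm high; origin at the centre of its underside
- labels: bystander: roll of paper labels, 70 mm diameter, 30 mm high; origin at the centre of its underside
- scraper: bystander: spatula, 150 mm long, lying on the bench; origin on its underside
- jar: bystander: amber jar, 64 mm diameter, 90 mm high; origin at the centre of its underside

How it is judged:
On the way:
1. the plate is down on both pins, flush on the deck, with the latch still open (z of plate in the frame of deck between -0.002 and 0.0025 m and angle between plate's own z axis and vertical below 0.02 rad and horizontal distance between plate and deck below 0.018 m and angle between the y axis of plate and the y axis of station, either way round below 0.06 rad and value of joint latch below 0.6 rad), for 0.2 s.
At the end, for the whole second after the job is handed in: The plate lies flush on the station's deck (underside within 2.5 mm of it, tilted less than 0.02 rad) with a pin in each locating hole (centre within 18 mm of the deck centre, long side within 0.06 rad of the station's y), at rest and released, and the latch is turned to at least 1.4 rad (z of plate in the frame of deck between -0.002 and 0.0025 m and angle between plate's own z axis and vertical below 0.02 rad and horizontal distance between plate and deck below 0.018 m and angle between the y axis of plate and the y axis of station, either way round below 0.06 rad and value of joint latch above 1.4 rad and linear speed of plate below 0.02 m/s and contact force between plate and the fingers below 0.1 N); the robot touches nothing.
It fails at once if the plate is rammed or dropped on the station: more than 30 N between them (contact force between plate and station above 30 N).
It fails at once if a bystander is moved by more than 30 mm (distance of any of tape, cup, punnet, spray, labels, scraper, jar from where it was at the start of the episode above 0.03 m).
It also fails if it takes over 72 s, if anything falls off the work surface, if the arm or the gripper's body presses on something with over 40 N, if the wrist force passes 120 N, or if a joint passes its speed limit or range.

## Working session

There is one attempt and no reset: what is moved stays moved. The work goes in short steps, Python scripts to look and compute and a tool call to move; the robot and the scene stay as the last step left them, time stands still between calls to the robot, and variables do not carry over. Pictures are saved under pics/ and viewed, and the job is handed in when it is done.

Besides the shell and the picture viewer there is one more tool, called as a command line: name --pt "numbers of a row" for each row, then --argument value for the rest. step_arm: Moves the arm, as the interface text tells. Its arguments: {"type":"object","properties":{"motion":{"type":"array","items":{"type":"array","items":{"type":"number"}}}},"required":["motion"]}

```bash
ls; mkdir -p pics; cat > h.py <<'E'
import numpy as np,cv2
from scipy.spatial.transform import Rotation as R
from plant import monitor,eyes,manip
def cam(name):
    f=eyes.grab_frame(name); return f
def ray(f,uv,st=None):
    K=np.array(f['mtx']);d=np.linalg.inv(K)@np.array([uv[0],uv[1],1.])
    if 'hand_eye' in f:
        H=np.array(f['hand_eye']);q=st['tool_rot'];Rt=R.from_quat([q[1],q[2],q[3],q[0]]).as_matrix()
        o=Rt@H[:3,3]+np.array(st['tool_pos']);return o,Rt@H[:3,:3]@d
    Rm=cv2.Rodrigues(np.array(f['rvec'],float))[0];t=np.array(f['tvec'],float).ravel()
    return -Rm.T@t,Rm.T@d
def atz(f,uv,z,st=None):
    o,d=ray(f,uv,st);return o+d*(z-o[2])/d[2]
def proj(f,P,st=None):
    K=np.array(f['mtx']);P=np.array(P,float)
    if 'hand_eye' in f:
        H=np.array(f['hand_eye']);q=st['tool_rot'];Rt=R.from_quat([q[1],q[2],q[3],q[0]]).as_matrix()
        p=Rt.T@(P-np.array(st['tool_pos']));p=H[:3,:3].T@(p-H[:3,3])
    else:
        Rm=cv2.Rodrigues(np.array(f['rvec'],float))[0];p=Rm@P+np.array(f['tvec'],float).ravel()
    u=K@p;return u[:2]/u[2]
def save(f,n,s=1.5):
    im=cv2.cvtColor(np.array(f['pixels']),cv2.COLOR_RGB2BGR)
    cv2.imwrite('pics/'+n+'.png',cv2.resize(im,None,fx=s,fy=s,interpolation=cv2.INTER_CUBIC))
E
python3 - <<'E'
from h import *
s=monitor.state();print(s)
for c in ['top','side','wrist']:
    f=cam(c);save(f,c+'0')
    if c!='wrist':print(c,'campos',ray(f,(256,192)))
    for n in ['plate','station','handle','deck','pin_left','pin_right','latch_pivot','latch_post']:
        r=eyes.pinpoint(n,c)
        print(c,n,[(np.round(x['uv'],1).tolist(),round(x['p'],2)) for x in r[:2]])
    if c=='top':
        zz=dict(plate=0,handle=.038,deck=.085,pin_left=.085,pin_right=.085,latch_pivot=.0975,latch_post=.1265,station=0)
        for n,z in zz.items():
            r=eyes.pinpoint(n,c)
            if r: print(n,np.round(atz(f,r[0]['uv'],z),4))
print(monitor.state()['time'])
E
```

```text
pics
{'time': 0.0, 'joint_pos': array([ 1.16402809e+00,  5.33430238e-02,  1.61429043e+00,  1.58065664e-05,
        1.47600317e+00, -1.19008220e-01]), 'joint_vel': array([ 0.00114868,  0.00026977, -0.00241589, -0.00048761,  0.00088953,
        0.00183256]), 'joint_efforts': array([-1.98305373e-03, -3.93725324e+01, -3.70153105e+01, -4.45056767e-04,
        7.42614007e-03, -2.33195931e-05]), 'tool_pos': array([0.17713069, 0.59872607, 0.23007373]), 'tool_rot': array([-2.73180529e-04,  1.43384773e-01,  9.89666490e-01, -9.84828313e-04]), 'contact_force': array([-0.06912081, -0.13373458,  0.53111216]), 'ft_torque': array([ 0.0210473 , -0.01833652, -0.01782778]), 'gripper_width': 1.000275991637315}
top campos (array([ 0.34263069, -0.00382847,  1.15351208]), array([ 0.17215411,  0.01535093, -0.98501032]))
top plate [([331.7, 183.5], 0.87), ([126.8, 267.0], 0.41)]
top station [([178.0, 187.2], 0.71), ([335.8, 178.9], 0.24)]
top handle [([336.5, 179.6], 0.71)]
top deck [([171.6, 183.2], 0.63)]
top pin_left [([128.2, 174.4], 0.77)]
top pin_right [([215.2, 189.0], 0.94), ([322.8, 229.4], 0.42)]
t
[... 245 characters left out ...]
7 0.1199 0.085 ]
latch_pivot [0.5448 0.2312 0.0975]
latch_post [0.4752 0.2025 0.1265]
station [0.5566 0.2356 0.    ]
side campos (array([ 0.32262172, -0.75561907,  0.9857627 ]), array([ 0.19499967,  0.62605835, -0.75528352]))
side plate [([278.7, 268.3], 0.81)]
side station [([234.0, 155.0], 0.57)]
side handle [([281.1, 256.8], 0.65)]
side deck [([232.6, 133.6], 0.8)]
side pin_left [([228.9, 113.5], 0.61)]
side pin_right [([235.2, 159.1], 0.74), ([279.2, 260.4], 0.63)]
side latch_pivot [([204.7, 131.6], 0.96)]
side latch_post [([208.3, 133.0], 0.5)]
wrist plate []
wrist station []
wrist handle []
wrist deck []
wrist pin_left []
wrist pin_right []
wrist latch_pivot []
wrist latch_post []
1.75
```

View images.

View pics/top0.png

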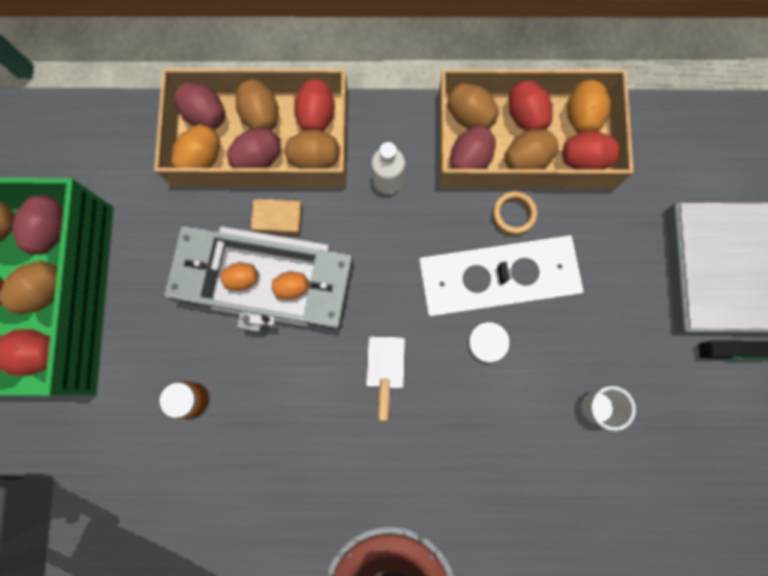

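View pics/side0.png

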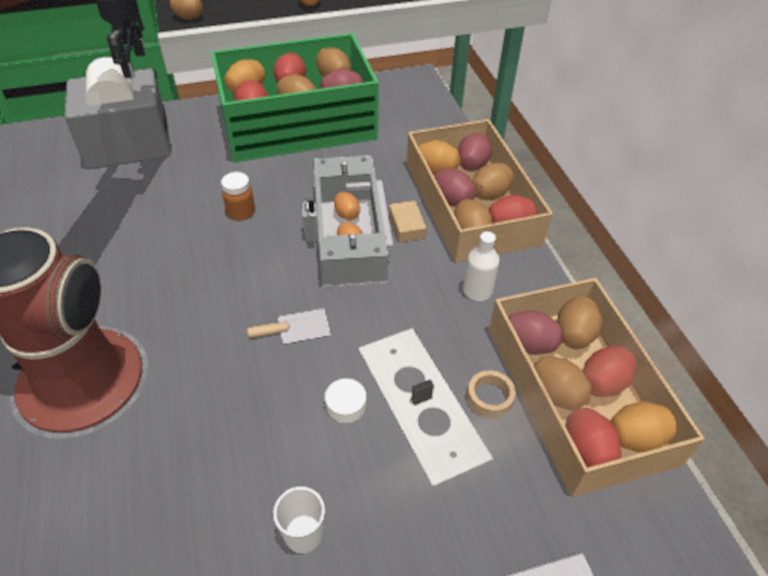

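```bash
python3 - <<'E'
from h import *
f=cam('top');print(np.round(f['mtx'],1).tolist())
im=cv2.cvtColor(f['pixels'],cv2.COLOR_RGB2BGR)
a=cv2.resize(im[140:225,100:245],None,fx=5.4,fy=5.4,interpolation=cv2.INTER_CUBIC);cv2.imwrite('pics/st.png',a)
g=eyes.grab_frame('wrist');print(np.round(g['hand_eye'],4),np.round(g['mtx'],1).tolist())
np.save('top.npy',f['pixels'])
import pickle;pickle.dump(f,open('top.pkl','wb'))
# plate mask
hsv=cv2.cvtColor(im,cv2.COLOR_BGR2GRAY)
m=(hsv>175).astype(np.uint8);m=cv2.morphologyEx(m,cv2.MORPH_CLOSE,np.ones((3,3)))
n,l,stt,c=cv2.connectedComponentsWithStats(m)
i=l[175,300];print(i,stt[i])
cn=cv2.findContours((l==i).astype(np.uint8),cv2.RETR_EXTERNAL,cv2.CHAIN_APPROX_NONE)[0][0]
W=np.array([atz(f,p[0],.006)[:2] for p in cn],np.float32)
print(cv2.minAreaRect(W))
for n in ['handle','plate']:
  pass
E
```

```text
[[414.6, 0.0, 257.3], [0.0, 414.6, 187.7], [0.0, 0.0, 1.0]]
[[ 2.000e-04 -9.558e-01 -2.940e-01  7.530e-02]
 [ 1.000e+00  4.000e-04 -5.000e-04  3.000e-04]
 [ 6.000e-04 -2.940e-01  9.558e-01 -1.426e-01]
 [ 0.000e+00  0.000e+00  0.000e+00  1.000e+00]] [[277.2, 0.0, 260.0], [0.0, 277.2, 189.0], [0.0, 0.0, 1.0]]
41 [ 280  157  109   54 3417]
((0.5701425671577454, -0.2040770798921585), (0.11277064681053162, 0.29234451055526733), 9.073385238647461)
```

View pics/st.png

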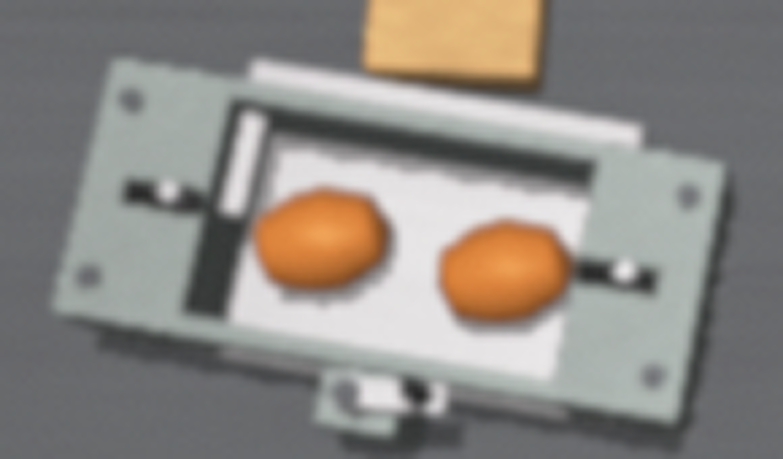

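```bash
python3 - <<'E'
from h import *
import pickle;f=pickle.load(open('top.pkl','rb'))
P=lambda c,z:atz(f,(100+(c[0]+.5)/5.4-.5,140+(c[1]+.5)/5.4-.5),z)
C=[P(c,.085)[:2] for c in [(112,60),(722,162),(680,425),(52,310)]]
C=np.array(C);print(C,cv2.minAreaRect(C.astype(np.float32)))
m=C.mean(0)
pl=P((168,190),.107)[:2];pr=P((624,270),.107)[:2]
print('pins',pl,pr,np.linalg.norm(pl-pr),'mid',(pl+pr)/2,'deck',m)
d=(pl-pr)/np.linalg.norm(pl-pr);print('yaw',np.arctan2(-d[0],d[1]),'e',((pl+pr)/2-m)@d)
e=(C[0]+C[3]-C[1]-C[2]);print('yawC',np.arctan2(-e[0],e[1]))
print('latch piv',P((345,395),.1)[:2],'post',P((415,393),.1265)[:2])
E
```

```text
[[0.63917128 0.37685883]
 [0.58913952 0.07341256]
 [0.45977698 0.09110007]
 [0.51356579 0.39743768]] ((0.5494741201400757, 0.23397943377494812), (0.31113624572753906, 0.1305166631937027), 80.63739013671875)
pins [0.56871639 0.33759581] [0.5311251  0.11746205] 0.22332035028247943 mid [0.54992075 0.22752893] deck [0.55041339 0.23470229]
yaw -0.1691342263468003 e -0.007153924756206282
yawC -0.16864088434638771
latch piv [0.47126248 0.24919177] post [0.46918693 0.21041644]
```

step_arm --pt "0.4 -0.8 0 0 0 0.2 0" --pt "0.4 -0.8 0 0 0 0.2 0" --pt "0.4 -0.8 0 0 0 0.2 0" --pt "0.4 -0.8 0 0 0 0.2 0" --pt "0.4 -0.8 0 0 0 0.2 0" --pt "0.4 -0.8 0 0 0 0.2 0" --pt "0.4 -0.8 0 0 0 0.2 0" --pt "0.4 -0.8 0 0 0 0.2 0" --pt "0.4 -0.8 0 0 0 0.2 0" --pt "0.4 -0.8 0 0 0 0.2 0"

```text
time: 2.85
tool_pos: [0.3795, 0.195, 0.2316]
tool_rot: [0.001, -0.002, 1.0, -0.001]
contact_force: [0.0, 0.4, 0.3]
gripper_width: 1.001
```

step_arm --pt "0.38 -0.8 -0.06 0 0 0.1 0" --pt "0.38 -0.8 -0.06 0 0 0.1 0" --pt "0.38 -0.8 -0.06 0 0 0.1 0" --pt "0.38 -0.8 -0.06 0 0 0.1 0" --pt "0.38 -0.8 -0.06 0 0 0.1 0" --pt "0.38 -0.8 -0.06 0 0 0.1 0" --pt "0.38 -0.8 -0.06 0 0 0.1 0" --pt "0.38 -0.8 -0.06 0 0 0.1 0" --pt "0.38 -0.8 -0.06 0 0 0.1 0" --pt "0.38 -0.8 -0.06 0 0 0.1 0"

```text
time: 3.85
tool_pos: [0.5687, -0.2044, 0.1998]
tool_rot: [-0.001, -0.079, 0.997, -0.0]
contact_force: [-0.5, 0.9, -0.6]
gripper_width: 1.001
```

```bash
python3 - <<'E'
from h import *
s=monitor.state();f=eyes.grab_frame('wrist');save(f,'w1')
print(s['tool_pos'],s['tool_rot'])
for n,z in [('handle',.038),('plate',0)]:
    r=eyes.pinpoint(n,'wrist')
    for x in r[:2]: print(n,x['p'],x['uv'],atz(f,x['uv'],z,s))
im=cv2.cvtColor(f['pixels'],cv2.COLOR_RGB2GRAY)
m=(im>165).astype(np.uint8)
n,l,st,c=cv2.connectedComponentsWithStats(m)
i=1+st[1:,4].argmax();print(st[i])
cn=cv2.findContours((l==i).astype(np.uint8),cv2.RETR_EXTERNAL,cv2.CHAIN_APPROX_NONE)[0][0]
W=np.array([atz(f,p[0],.006,s)[:2] for p in cn],np.float32)
print(cv2.minAreaRect(W))
E
```

```text
[ 0.56868163 -0.20441187  0.19980477] [-6.35421982e-04 -7.90888481e-02  9.96867359e-01 -1.36251779e-04]
handle 0.6 [255.3, 172.7] [ 0.56846731 -0.20968684  0.038     ]
plate 0.63 [260.3, 167.7] [ 0.57028199 -0.20366994  0.        ]
[  138   121   246    88 12023]
((0.5675127506256104, -0.2041202187538147), (0.10976196080446243, 0.2906087040901184), 9.086454391479492)
```

View pics/w1.png

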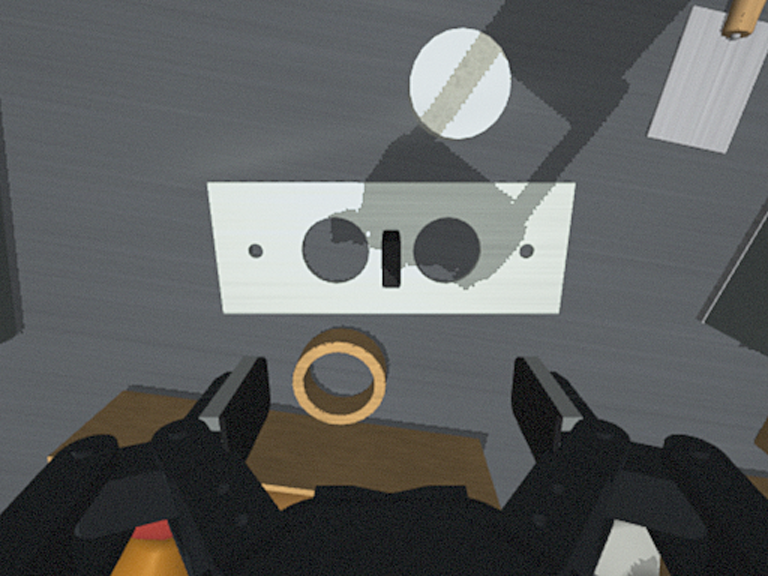

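step_arm --pt "0 0 -0.1 0 0 0 0" --pt "0 0 -0.2 0 0 0 0" --pt "0 0 -0.28 0 0 0 0" --pt "0 0 -0.34 0 0 0 0" --pt "0 0 -0.36 0 0 0 0" --pt "0 0 -0.36 0 0 0 255" --pt "0 0 -0.36 0 0 0 255" --pt "0 0 -0.36 0 0 0 255" --pt "0 0 -0.36 0 0 0 255" --pt "0 0 -0.36 0 0 0 255"

```text
time: 5.0
tool_pos: [0.5687, -0.2019, 0.0234]
tool_rot: [0.001, -0.081, 0.997, -0.001]
contact_force: [-5.7, 2.4, 5.4]
gripper_width: 0.151
```

step_arm --pt "0 0 0 0 0 0 255" --pt "0 0 0 0 0 0 255" --pt "0 0 0 0 0 0 255"

```text
time: 5.3
tool_pos: [0.5688, -0.2017, 0.0234]
tool_rot: [0.001, -0.081, 0.997, -0.001]
contact_force: [-1.0, -1.5, 7.4]
gripper_width: 0.152
```

step_arm --pt "0 0 0.02 0 0 0 255" --pt "0 0 0.06 0 0 0 255" --pt "0 0 0.12 0 0 0 255" --pt "0 0 0.2 0 0 0 255" --pt "0 0 0.28 0 0 0 255" --pt "0 0 0.36 0 0 0 255" --pt "0 0 0.36 0 0 0 255" --pt "0 0 0.36 0 0 0 255"

```text
time: 6.1
tool_pos: [0.5671, -0.2005, 0.2011]
tool_rot: [-0.0, -0.081, 0.997, 0.0]
contact_force: [-0.9, -0.3, -5.3]
gripper_width: 0.151
```

```bash
python3 - <<'E'
from h import *
s=monitor.state();f=eyes.grab_frame('wrist');save(f,'w2')
print(s['tool_pos'],s['tool_rot'],s['contact_force'],s['ft_torque'])
E
```

```text
[ 0.56706205 -0.20046151  0.20108182] [-6.34726226e-05 -8.10268464e-02  9.96711906e-01  1.51362344e-04] [-0.88406372 -0.25435584 -5.33354757] [0.02979503 0.07738324 0.00880953]
```

View pics/w2.png

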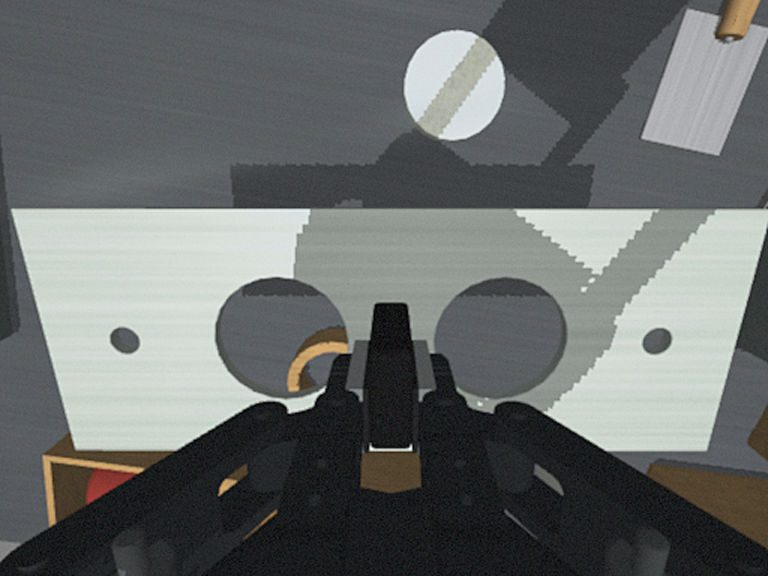

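```bash
cat > rel.py <<'E'
from h import *
def relhole(f,s,guess=((83.3,226.5),(438,227))):
    im=cv2.cvtColor(f['pixels'],cv2.COLOR_RGB2GRAY);out=[]
    for g in guess:
        x0,y0=int(g[0])-18,int(g[1])-16
        c=im[y0:y0+32,x0:x0+36]
        v=cv2.resize(c,None,fx=4,fy=4,interpolation=cv2.INTER_CUBIC)
        t,m=cv2.threshold(v,0,1,cv2.THRESH_BINARY_INV+cv2.THRESH_OTSU)
        n,l,st,ce=cv2.connectedComponentsWithStats(m)
        i=1+np.argmax(st[1:,4]); cc=(ce[i]+.5)/4-.5
        out.append((x0+cc[0],y0+cc[1]));print('blob',out[-1],st[i]/4,t)
    return out
E
python3 - <<'E'
from rel import *
s=monitor.state();f=eyes.grab_frame('wrist')
a,b=relhole(f,s)
s0=dict(tool_pos=[0,0,0],tool_rot=[1,0,0,0])
from scipy.optimize import brentq
def d(z):
    return np.linalg.norm(atz(f,a,z,s0)-atz(f,b,z,s0))-.224
z=brentq(d,-.1,.1);A=atz(f,a,z,s0);B=atz(f,b,z,s0)
print('tool frame z top face',z,A,B,'mid',(A+B)/2,'ang',np.arctan2(A[0]-B[0],A[1]-B[1]))
# world rotation for tilt check: 
E
```

```text
blob (np.float64(82.74850246652572), np.float64(226.49527249236553)) [   8.5     8.25   19.5    17.5  1064.25] 151.0
blob (np.float64(437.6921301706006), np.float64(226.9810411311054)) [   8.5     7.75   19.5    17.5  1069.75] 152.0
tool frame z top face 0.0176476524960663 [ 0.00111492 -0.11162685  0.01764765] [0.00087029 0.11237301 0.01764765] mid [0.0009926  0.00037308 0.01764765] ang 3.140500553983676
```

step_arm --pt "0.0 0.04 0.06 0 0 0 255" --pt "0.02 0.12 0.1 0 0 -0.03 255" --pt "0.04 0.2 0.1 0 0 -0.06 255" --pt "0.06 0.29 0.1 0 0 -0.09 255" --pt "0.08 0.38 0.1 0 0 -0.12 255" --pt "0.1 0.47 0.1 0 0 -0.15 255" --pt "0.12 0.56 0.1 0 0 -0.18 255" --pt "0.14 0.65 0.1 0 0 -0.2 255" --pt "0.16 0.74 0.1 0 0 -0.22 255" --pt "0.166 0.82 0.1 0 0 -0.22 255"

```text
time: 7.2
tool_pos: [0.6493, 0.2113, 0.2468]
tool_rot: [-0.003, 0.084, 0.996, -0.001]
contact_force: [0.2, -0.9, -4.0]
gripper_width: 0.151
```

step_arm --pt "0 0 0 0 0 0 255" --pt "0 0 0 0 0 0 255" --pt "0 0 0 0 0 0 255" --pt "0 0 0 0 0 0 255"

```text
time: 7.6
tool_pos: [0.6501, 0.2079, 0.2501]
tool_rot: [-0.001, 0.085, 0.996, -0.0]
contact_force: [0.1, -0.3, -4.3]
gripper_width: 0.152
```

```bash
python3 - <<'E'
from rel import *
import pickle
s=monitor.state();f=eyes.grab_frame('wrist');save(f,'w3')
pickle.dump((s,f),open('w3.pkl','wb'))
print(s['tool_pos'],s['tool_rot'],s['contact_force'])
print(relhole(f,s))
E
```

```text
[0.65007488 0.20790041 0.25008369] [-9.09852125e-04  8.46067712e-02  9.96413929e-01 -3.86425834e-04] [ 0.10647453 -0.31505995 -4.2511866 ]
blob (np.float64(82.83615302994576), np.float64(226.5127623202075)) [   8.5     8.25   19.75   17.75 1060.25] 144.0
blob (np.float64(437.9920384305294), np.float64(227.7038766460629)) [  8.5    7.75  19.5   17.5  930.25] 139.0
[(np.float64(82.83615302994576), np.float64(226.5127623202075)), (np.float64(437.9920384305294), np.float64(227.7038766460629))]
```

View pics/w3.png

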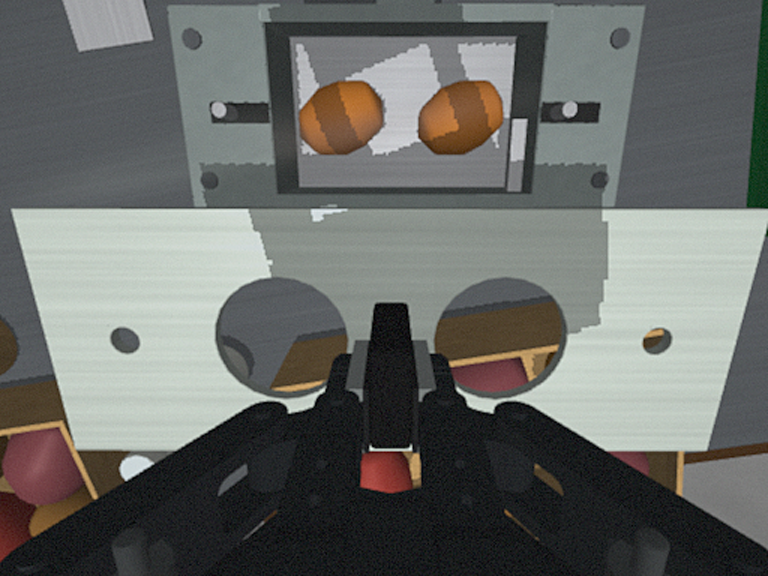

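```bash
python3 - <<'E'
from rel import *
import pickle
s,f=pickle.load(open('w3.pkl','rb'))
im=cv2.cvtColor(f['pixels'],cv2.COLOR_RGB2BGR)
L=cv2.resize(im[60:88,130:170],None,fx=10,fy=10,interpolation=cv2.INTER_NEAREST)
Rr=cv2.resize(im[60:88,360:400],None,fx=10,fy=10,interpolation=cv2.INTER_NEAREST)
cv2.imwrite('pics/pinz.png',np.hstack([L,Rr]))
E
```

```text
(no output)
```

View pics/pinz.png

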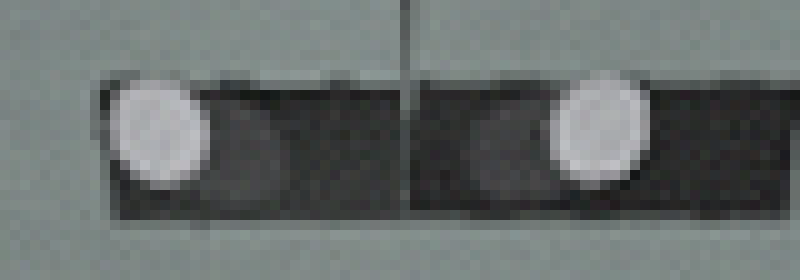

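```bash
python3 - <<'E'
from rel import *
import pickle
from scipy.optimize import brentq
s,f=pickle.load(open('w3.pkl','rb'))
T=dict(tool_pos=[0,0,0],tool_rot=[1,0,0,0])
a,b=(145.4,72.8),(379.5,72.6)
d=lambda z:np.linalg.norm(atz(f,a,z,s)-atz(f,b,z,s))-.224
z=brentq(d,.05,.15);print('z',z)
for z in (z,.107):
    A=atz(f,a,z,s);B=atz(f,b,z,s);dd=A-B
    # image left = world? 
    print(A,B,'mid',(A+B)/2,'yaw',np.arctan2(dd[0],-dd[1]) )
q=s['tool_rot'];Rt=R.from_quat([q[1],q[2],q[3],q[0]]).as_matrix();print(Rt.round(3))
# plate hole mid in world relative TCP
print('plate off world',Rt@np.array([.001,.0004,.0236]))
print('tool yaw',np.arctan2(-Rt[0,1],Rt[1,1]))
# deck corners/edges (x1.5 pics) : 
C=[atz(f,(u/1.5-.17,v/1.5-.17),.085,s)[:2] for u,v in [(168,5),(645,5),(192,38),(620,38),(209,180),(600,180)]]
print(np.round(C,4)); print('screws mid',np.mean(C[2:],0))
E
```

```text
z 0.10660932637469958
[0.5292443  0.11718261 0.10660933] [0.56682332 0.33800792 0.10660933] mid [0.54803381 0.22759527 0.10660933] yaw -0.1685605582778396
[0.52930842 0.11732428 0.107     ] [0.56683614 0.33784811 0.107     ] mid [0.54807228 0.22758619 0.107     ] yaw -0.16856055827783953
[[-0.986  0.169 -0.002]
 [ 0.169  0.986 -0.001]
 [ 0.002 -0.001 -1.   ]]
plate off world [-0.00096257  0.00054834 -0.02359858]
tool yaw -0.16941535131767269
[[0.4602 0.0953]
 [0.5119 0.3973]
 [0.4808 0.1048]
 [0.5282 0.3814]
 [0.57   0.0892]
 [0.6173 0.3663]]
screws mid [0.54908233 0.23541584]
```

step_arm --pt "-0.06 0.01 -0.02 0 0 0 255" --pt "-0.12 0.02 -0.06 0 0 0 255" --pt "-0.17 0.03 -0.1 0 0 0 255" --pt "-0.2 0.038 -0.14 0 0 0 255" --pt "-0.202 0.038 -0.17 0 0 0 255" --pt "-0.202 0.038 -0.19 0 0 0 255" --pt "-0.202 0.038 -0.19 0 0 0 255" --pt "-0.202 0.038 -0.19 0 0 0 255" --pt "-0.202 0.038 -0.19 0 0 0 255"

```text
time: 8.55
tool_pos: [0.5509, 0.2282, 0.1578]
tool_rot: [0.001, 0.084, 0.996, 0.0]
contact_force: [0.0, 0.7, -4.1]
gripper_width: 0.155
```

```bash
python3 - <<'E'
from h import *
s=monitor.state();f=eyes.grab_frame('wrist');save(f,'w4')
print(s['tool_pos'],s['tool_rot'],s['contact_force'],s['ft_torque'])
t=eyes.grab_frame('top')
im=cv2.cvtColor(t['pixels'],cv2.COLOR_RGB2BGR)
cv2.imwrite('pics/t4.png',cv2.resize(im[140:225,100:245],None,fx=5.4,fy=5.4,interpolation=cv2.INTER_CUBIC))
E
```

```text
[0.55086674 0.22824099 0.1577675 ] [1.19304699e-03 8.41215028e-02 9.96454713e-01 3.93885078e-04] [ 0.03568008  0.67322522 -4.14904415] [-0.01362271 -0.00217726 -0.05575948]
```

View pics/w4.png

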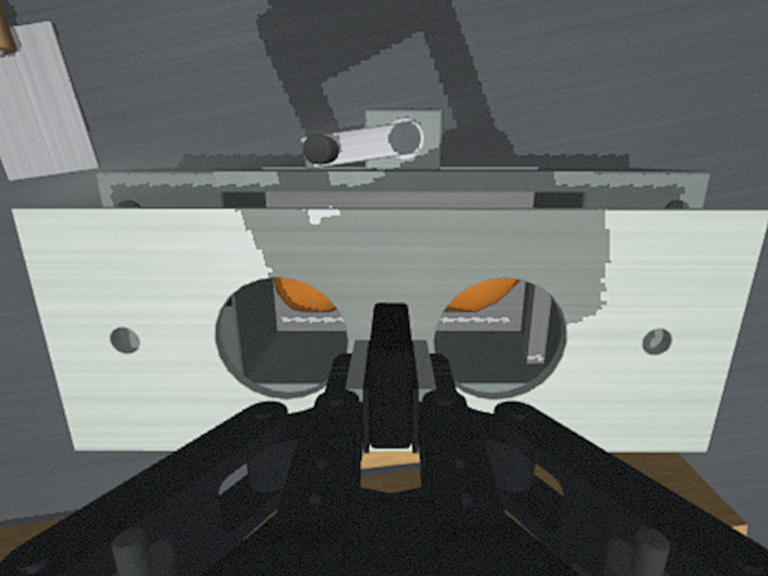

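View pics/t4.png

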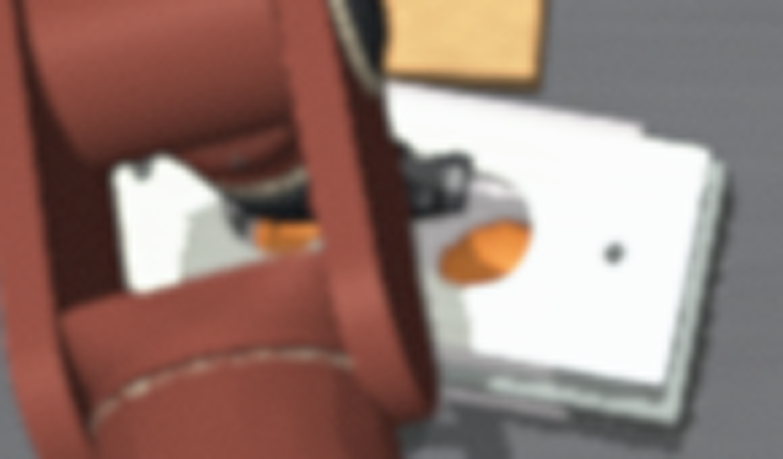

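step_arm --pt "0 0 -0.02 0 0 0 255" --pt "0 0 -0.036 0 0 0 255" --pt "0 0 -0.036 0 0 0 255" --pt "0 0 -0.036 0 0 0 255" --pt "0 0 -0.036 0 0 0 255" --pt "0 0 -0.036 0 0 0 255"

```text
time: 9.25
tool_pos: [0.5497, 0.2284, 0.1387]
tool_rot: [0.0, 0.084, 0.996, 0.0]
contact_force: [0.0, -0.1, -4.0]
gripper_width: 0.151
```

```bash
python3 - <<'E'
from h import *
for i in range(2):
    s=monitor.state();f=eyes.grab_frame('wrist')
    print(s['tool_pos'],s['tool_rot'],s['contact_force'],s['ft_torque'])
save(f,'w5')
im=cv2.cvtColor(f['pixels'],cv2.COLOR_RGB2BGR)
L=cv2.resize(im[212:240,64:104],None,fx=10,fy=10,interpolation=cv2.INTER_NEAREST)
Rr=cv2.resize(im[212:240,418:458],None,fx=10,fy=10,interpolation=cv2.INTER_NEAREST)
cv2.imwrite('pics/hz5.png',np.hstack([L,Rr]))
E
```

```text
[0.54965446 0.22836355 0.13873354] [3.55580491e-04 8.37845054e-02 9.96483826e-01 1.20350783e-04] [ 0.038735   -0.12669579 -4.0234731 ] [ 0.06759979  0.05105801 -0.00484054]
[0.54965799 0.22836076 0.13874402] [3.60851040e-04 8.37912691e-02 9.96483254e-01 1.33348889e-04] [ 0.82674295  0.28431812 -4.1148174 ] [-0.01117226 -0.01441719  0.01205932]
```

View pics/hz5.png

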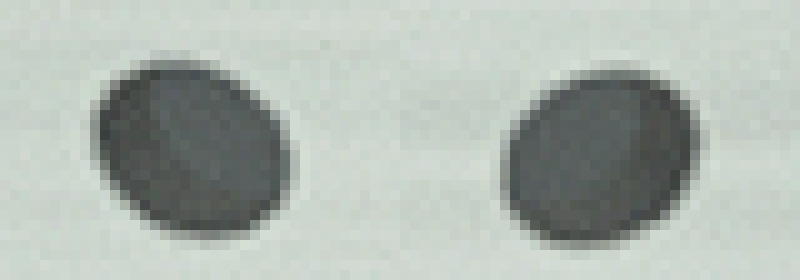

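step_arm --pt "-0.001 -0.003 -0.004 0 0 0 255" --pt "-0.001 -0.003 -0.008 0 0 0 255" --pt "-0.001 -0.003 -0.011 0 0 0 255" --pt "-0.001 -0.003 -0.011 0 0 0 255" --pt "-0.001 -0.003 -0.011 0 0 0 255" --pt "-0.001 -0.003 -0.011 0 0 0 255"

```text
time: 9.95
tool_pos: [0.5489, 0.2268, 0.1328]
tool_rot: [0.0, 0.084, 0.996, 0.0]
contact_force: [0.5, -0.3, -4.4]
gripper_width: 0.152
```

```bash
python3 - <<'E'
from h import *
s=monitor.state()
print(s['tool_pos'],s['tool_rot'],s['contact_force'],s['ft_torque'])
E
```

```text
[0.54893483 0.2268093  0.13284637] [5.16842751e-05 8.37766369e-02 9.96484557e-01 7.62515853e-06] [ 0.46384462 -0.30333051 -4.38367494] [-0.01272681 -0.00839591  0.02609037]
```

step_arm --pt "0 0 -0.002 0 0 0 255" --pt "0 0 -0.004 0 0 0 255" --pt "0 0 -0.006 0 0 0 255" --pt "0 0 -0.008 0 0 0 255" --pt "0 0 -0.01 0 0 0 255" --pt "0 0 -0.01 0 0 0 255" --pt "0 0 -0.01 0 0 0 255"

```text
time: 10.65
tool_pos: [0.5489, 0.2268, 0.1277]
tool_rot: [-0.0, 0.084, 0.996, -0.0]
contact_force: [0.0, 0.8, -4.6]
gripper_width: 0.153
```

```bash
python3 - <<'E'
from h import *
s=monitor.state()
print(s['tool_pos'],s['tool_rot'],s['contact_force'],s['ft_torque'])
E
```

```text
[0.5488751  0.22676045 0.12774494] [-4.12336740e-05  8.38064034e-02  9.96482055e-01 -5.36233600e-06] [ 0.04493191  0.81308311 -4.59894891] [0.0080292  0.00715498 0.002444  ]
```

step_arm --pt "0 0 -0.002 0 0 0 255" --pt "0 0 -0.004 0 0 0 255" --pt "0 0 -0.006 0 0 0 255" --pt "0 0 -0.008 0 0 0 255" --pt "0 0 -0.01 0 0 0 255" --pt "0 0 -0.01 0 0 0 255" --pt "0 0 -0.01 0 0 0 255"

```text
time: 11.35
tool_pos: [0.5489, 0.2268, 0.1228]
tool_rot: [-0.0, 0.084, 0.996, -0.0]
contact_force: [0.9, -0.3, -4.2]
gripper_width: 0.153
```

```bash
python3 - <<'E'
from h import *
s=monitor.state()
print(s['tool_pos'],s['tool_rot'],s['contact_force'],s['ft_torque'])
f=eyes.grab_frame('wrist')
save(f,'w6')
E
```

```text
[0.54887541 0.22677504 0.12276684] [-3.77168875e-05  8.38076465e-02  9.96481950e-01 -6.23461227e-06] [ 0.91193317 -0.34227331 -4.20015155] [-0.01156032 -0.00994824 -0.01529114]
```

View pics/w6.png

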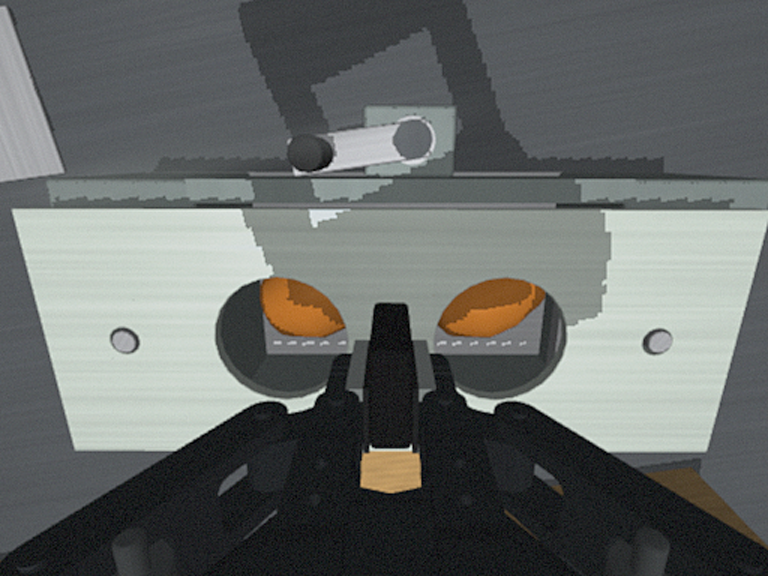

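step_arm --pt "0 0 -0.003 0 0 0 255" --pt "0 0 -0.006 0 0 0 255" --pt "0 0 -0.009 0 0 0 255" --pt "0 0 -0.012 0 0 0 255" --pt "0 0 -0.015 0 0 0 255" --pt "0 0 -0.018 0 0 0 255" --pt "0 0 -0.021 0 0 0 255" --pt "0 0 -0.023 0 0 0 255" --pt "0 0 -0.023 0 0 0 255" --pt "0 0 -0.023 0 0 0 255"

```text
time: 12.4
tool_pos: [0.5489, 0.2268, 0.1113]
tool_rot: [0.0, 0.084, 0.996, -0.0]
contact_force: [0.3, -0.1, -3.8]
gripper_width: 0.154
```

step_arm --pt "0 0 -0.001 0 0 0 255" --pt "0 0 -0.002 0 0 0 255" --pt "0 0 -0.003 0 0 0 255" --pt "0 0 -0.004 0 0 0 255" --pt "0 0 -0.005 0 0 0 255" --pt "0 0 -0.006 0 0 0 255" --pt "0 0 -0.006 0 0 0 255" --pt "0 0 -0.006 0 0 0 255"

```text
time: 13.2
tool_pos: [0.5489, 0.2268, 0.1084]
tool_rot: [0.0, 0.084, 0.996, 0.0]
contact_force: [-0.9, -0.8, -3.0]
gripper_width: 0.153
```

step_arm --pt "0 0 -0.001 0 0 0 255" --pt "0 0 -0.002 0 0 0 255" --pt "0 0 -0.003 0 0 0 255" --pt "0 0 -0.003 0 0 0 255" --pt "0 0 -0.003 0 0 0 255"

```text
time: 13.7
tool_pos: [0.549, 0.2268, 0.1084]
tool_rot: [-0.0, 0.084, 0.996, -0.0]
contact_force: [-5.5, -1.8, 5.8]
gripper_width: 0.155
```

```bash
python3 - <<'E'
from h import *
s=monitor.state()
print(s['tool_pos'],s['tool_rot'],s['contact_force'],s['ft_torque'])
f=eyes.grab_frame('wrist')
save(f,'w7')
E
```

```text
[0.54895809 0.22680639 0.10838863] [-2.24017620e-05  8.37096789e-02  9.96490180e-01 -1.03937042e-04] [-5.49208992 -1.77305137  5.79647284] [-0.33844036  0.95196098  0.02529702]
```

View pics/w7.png

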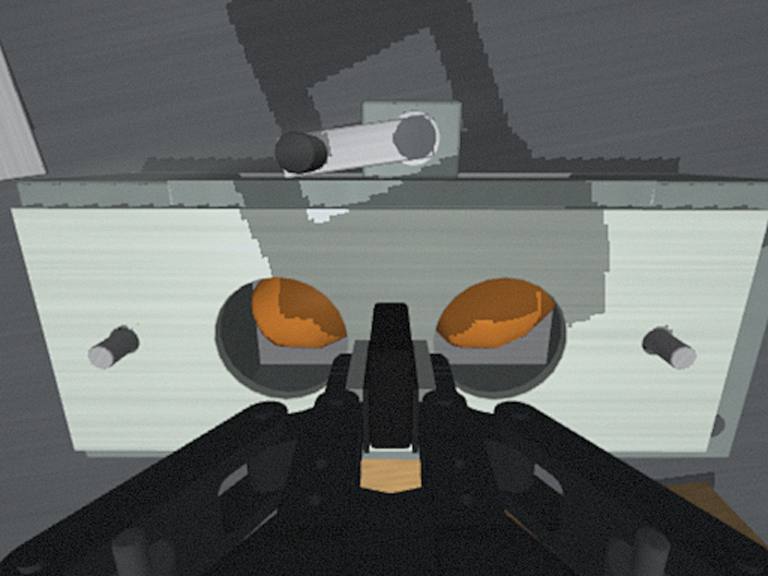

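step_arm --pt "0 0 0.002 0 0 0 255" --pt "0 0 0.002 0 0 0 255" --pt "0 0 0.002 0 0 0 128" --pt "0 0 0.002 0 0 0 0" --pt "0 0 0.002 0 0 0 0" --pt "0 0 0.002 0 0 0 0" --pt "0 0 0.002 0 0 0 0" --pt "0 0 0.002 0 0 0 0" --pt "0 0 0.002 0 0 0 0"

```text
time: 14.65
tool_pos: [0.549, 0.2268, 0.1078]
tool_rot: [0.0, 0.084, 0.996, 0.0]
contact_force: [0.0, 0.5, -0.1]
gripper_width: 1.0
```

step_arm --pt "0 0 0.02 0 0 0 0" --pt "0 0 0.06 0 0 0 0" --pt "0 0 0.12 0 0 0 0" --pt "0 0 0.18 0 0 0 0" --pt "0 0 0.22 0 0 0 0" --pt "0 0 0.22 0 0 0 0" --pt "0 0 0.22 0 0 0 0"

```text
time: 15.35
tool_pos: [0.549, 0.2268, 0.2181]
tool_rot: [0.0, 0.084, 0.996, 0.0]
contact_force: [-0.3, -0.3, -0.1]
gripper_width: 1.002
```

```bash
python3 - <<'E'
from h import *
import pickle
s=monitor.state()
print(s['tool_pos'],s['tool_rot'],s['contact_force'])
f=eyes.grab_frame('wrist');pickle.dump((s,f),open('w8.pkl','wb'))
save(f,'w8')
g=eyes.grab_frame('side');im=cv2.cvtColor(g['pixels'],cv2.COLOR_RGB2BGR)
cv2.imwrite('pics/s8.png',cv2.resize(im[90:210,180:300],None,fx=5,fy=5,interpolation=cv2.INTER_CUBIC))
for n,z in [('latch_post',.1265),('latch_pivot',.0975)]:
    for x in eyes.pinpoint(n,'wrist')[:2]: print(n,x,atz(f,x['uv'],z,s))
E
```

```text
[0.54898413 0.22678975 0.21810784] [4.09915501e-04 8.38009135e-02 9.96482424e-01 1.35012122e-04] [-0.29464017 -0.29185164 -0.07783053]
latch_post {'uv': [228.8, 96.0], 'p': 0.65} [0.4648664  0.21583626 0.1265    ]
latch_post {'uv': [268.0, 178.0], 'p': 0.46} [0.53715219 0.23603613 0.1265    ]
latch_pivot {'uv': [269.9, 97.6], 'p': 0.96} [0.47116959 0.24915972 0.0975    ]
```

View pics/w8.png

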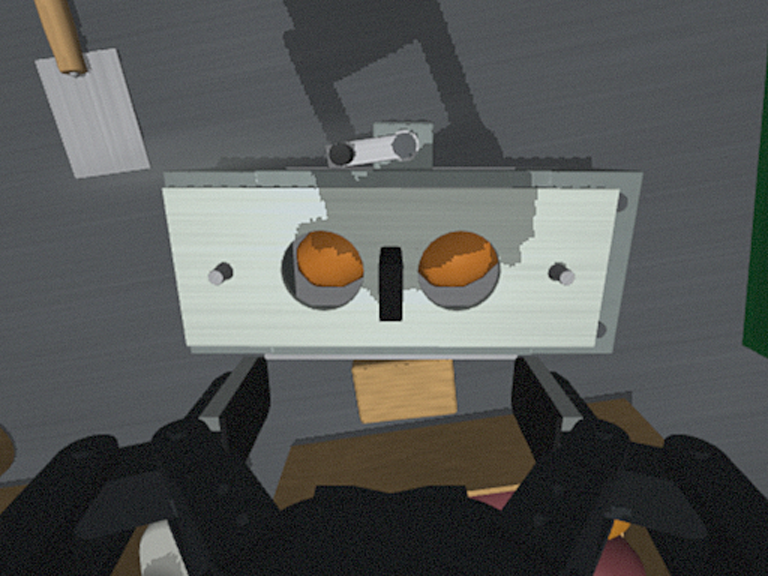

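View pics/s8.png

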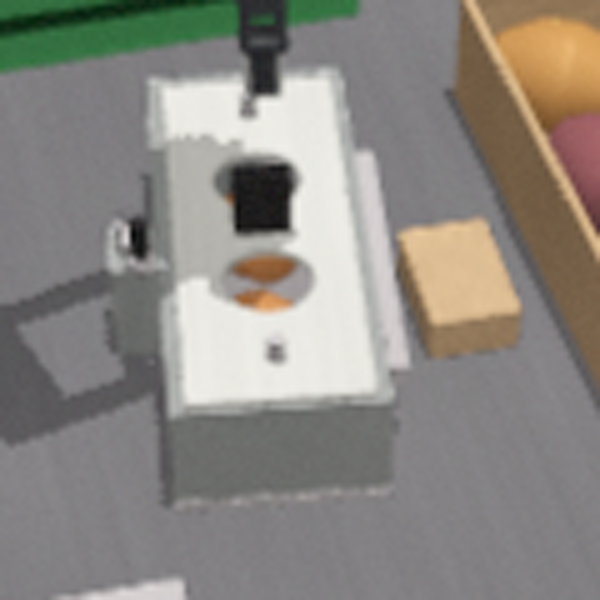

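```bash
python3 - <<'E'
from h import *
import pickle
s,f=pickle.load(open('w8.pkl','rb'))
g=lambda u,v,z:atz(f,(u/1.5-.17,v/1.5-.17),z,s).round(4)
print('post',g(341,153,.1265),'pivot',g(404,145,.1005), g(404,145,.105))
print([proj(f,p,s)*1.5 for p in [(.4647,.2135,.1265),(.4707,.249,.0975)]])
# plate outline & pin holes flush check
print('plate corners @.091',g(162,187,.091),g(620,190,.091),g(187,346,.091),g(595,346,.091))
E
```

```text
post [0.469  0.2136 0.1265] pivot [0.4702 0.2485 0.1005] [0.4703 0.2484 0.105 ]
[array([338.84981582, 144.44540778]), array([404.46512081, 145.63537591])]
plate corners @.091 [0.4694 0.0938 0.091 ] [0.5196 0.3797 0.091 ] [0.5783 0.0753 0.091 ] [0.6267 0.3615 0.091 ]
```

step_arm --pt "-0.1 -0.01 0 0 0 0 255" --pt "-0.2 -0.015 0 0 0 0 255" --pt "-0.238 -0.015 0 0 0 0 255" --pt "-0.238 -0.015 -0.04 0 0 0 255" --pt "-0.238 -0.015 -0.1 0 0 0 255" --pt "-0.238 -0.015 -0.16 0 0 0 255" --pt "-0.238 -0.015 -0.2 0 0 0 255" --pt "-0.238 -0.015 -0.218 0 0 0 255" --pt "-0.238 -0.015 -0.218 0 0 0 255" --pt "-0.238 -0.015 -0.218 0 0 0 255"

```text
time: 16.55
tool_pos: [0.4304, 0.2194, 0.1094]
tool_rot: [0.0, 0.084, 0.996, 0.0]
contact_force: [0.2, 0.0, -0.6]
gripper_width: 0.002
```

```bash
python3 - <<'E'
from h import *
s=monitor.state()
print(s['tool_pos'],s['tool_rot'],s['contact_force'],s['joint_pos'].round(2))
f=eyes.grab_frame('wrist');save(f,'w9')
E
```

```text
[0.43035011 0.21941645 0.10944526] [3.49748784e-04 8.38104606e-02 9.96481642e-01 1.45774365e-04] [ 0.19635001  0.00261331 -0.62258889] [ 0.32 -0.19  2.05 -0.    1.28 -1.09]
```

View pics/w9.png

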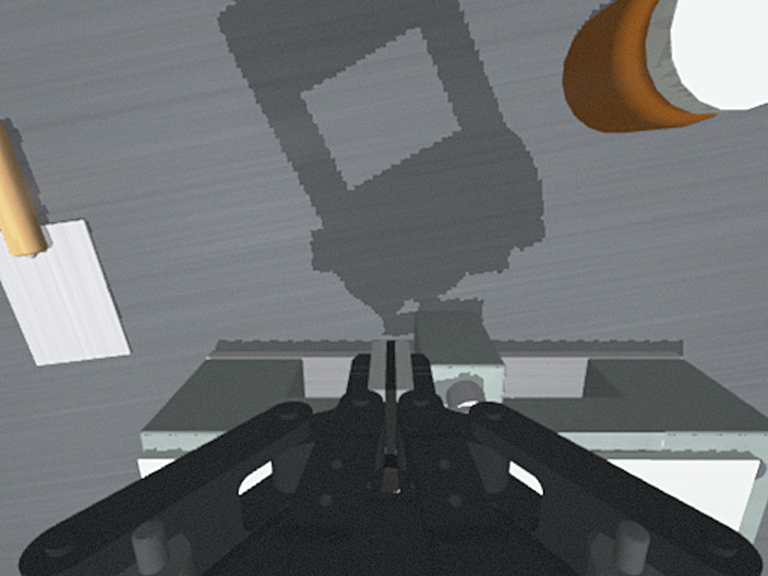

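```bash
python3 - <<'E'
import numpy as np
p=np.array([.4703,.2486]);c0=np.array([.4304,.2194])
for th in np.arange(0,1.75,.12):
    a=-np.pi/2-.169+th;u=np.array([np.cos(a),np.sin(a)]);t=np.array([-u[1],u[0]])
    c=p+.036*u-.014*t
    print(round(th,2),((c-c0)/.5).round(3),round(th/1.5,3))
E
```

```text
0.0 [ 0.04  -0.008] 0.0
0.12 [ 0.048 -0.012] 0.08
0.24 [ 0.057 -0.015] 0.16
0.36 [ 0.066 -0.018] 0.24
0.48 [ 0.075 -0.019] 0.32
0.6 [ 0.084 -0.019] 0.4
0.72 [ 0.094 -0.018] 0.48
0.84 [ 0.103 -0.015] 0.56
0.96 [ 0.111 -0.012] 0.64
1.08 [ 0.12  -0.008] 0.72
1.2 [ 0.127 -0.003] 0.8
1.32 [0.134 0.003] 0.88
1.44 [0.14 0.01] 0.96
1.56 [0.146 0.018] 1.04
1.68 [0.15  0.026] 1.12
```

step_arm --pt "0.02 -0.004 0 0 0 0 255" --pt "0.04 -0.008 0 0 0 0 255" --pt "0.048 -0.012 0 0 0 0.08 255" --pt "0.057 -0.015 0 0 0 0.16 255" --pt "0.066 -0.018 0 0 0 0.24 255" --pt "0.075 -0.019 0 0 0 0.32 255" --pt "0.084 -0.019 0 0 0 0.4 255" --pt "0.094 -0.018 0 0 0 0.48 255" --pt "0.103 -0.015 0 0 0 0.56 255" --pt "0.103 -0.015 0 0 0 0.56 255"

```text
time: 17.6
tool_pos: [0.4827, 0.2116, 0.1093]
tool_rot: [0.0, -0.329, 0.944, -0.0]
contact_force: [-0.1, -0.1, 0.5]
gripper_width: -0.005
```

```bash
python3 - <<'E'
from h import *
s=monitor.state()
print(s['tool_pos'],s['tool_rot'],s['contact_force'],s['joint_pos'].round(2))
f=eyes.grab_frame('side');im=cv2.cvtColor(f['pixels'],cv2.COLOR_RGB2BGR)
cv2.imwrite('pics/s10.png',cv2.resize(im[90:210,160:280],None,fx=5,fy=5,interpolation=cv2.INTER_CUBIC))
E
```

```text
[0.48268825 0.21163622 0.10930945] [ 4.15413061e-04 -3.29412871e-01  9.44185884e-01 -6.80640702e-05] [-0.06185634 -0.05486766  0.47073892] [ 0.27 -0.07  1.95 -0.    1.26 -1.97]
```

View pics/s10.png

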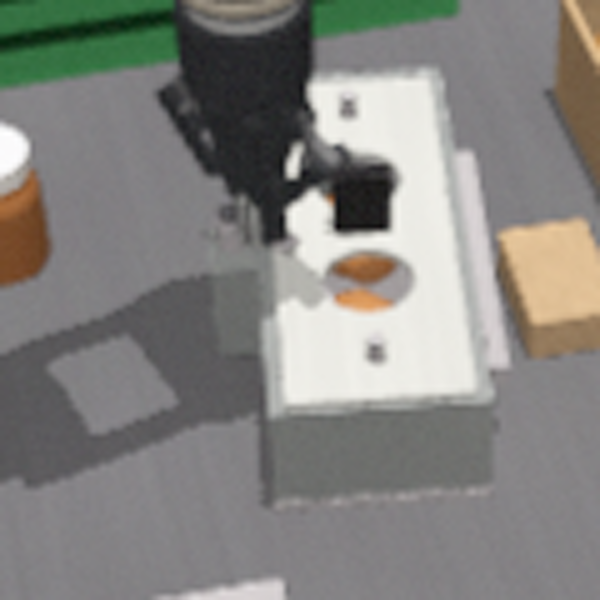

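step_arm --pt "0.008 0.003 0 0 0 0.08 255" --pt "0.017 0.007 0 0 0 0.16 255" --pt "0.024 0.012 0 0 0 0.24 255" --pt "0.031 0.018 0 0 0 0.32 255" --pt "0.037 0.025 0 0 0 0.4 255" --pt "0.043 0.033 0 0 0 0.48 255" --pt "0.045 0.037 0 0 0 0.48 255" --pt "0.045 0.037 0 0 0 0.48 255"

```text
time: 18.45
tool_pos: [0.5028, 0.2262, 0.1089]
tool_rot: [-0.005, -0.64, 0.768, -0.002]
contact_force: [-7.1, -15.0, 7.4]
gripper_width: 0.003
```

```bash
python3 - <<'E'
from h import *
s=monitor.state()
print(s['tool_pos'],s['tool_rot'],s['contact_force'],s['joint_pos'].round(2))
f=eyes.grab_frame('wrist');save(f,'w11')
E
```

```text
[0.50284628 0.22621851 0.1089156 ] [-0.00517826 -0.64043825  0.7679888  -0.002289  ] [ -7.05896656 -14.9516687    7.39045031] [ 0.29 -0.01  1.89 -0.01  1.27 -2.67]
```

View pics/w11.png

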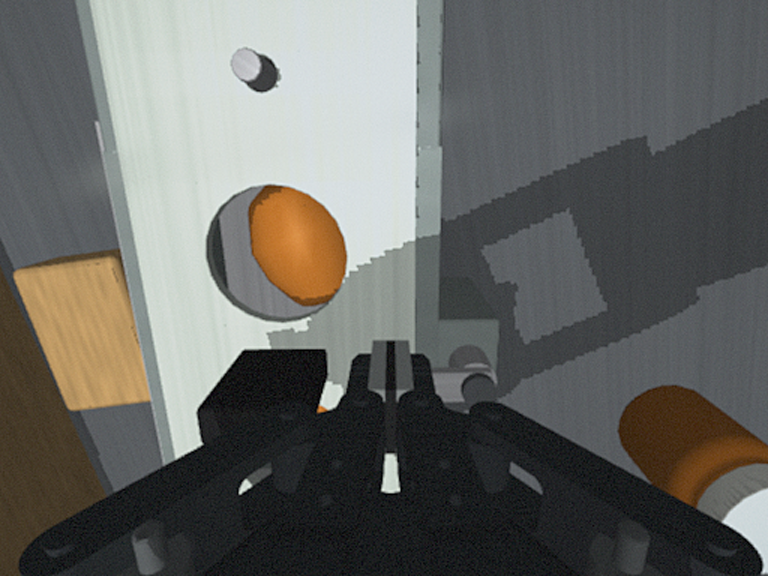

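step_arm --pt "0 -0.02 0 0 0 0 255" --pt "-0.004 -0.05 0 0 0 0 255" --pt "-0.006 -0.07 0 0 0 0 255" --pt "-0.006 -0.07 0.06 0 0 0 255" --pt "-0.006 -0.07 0.15 0 0 0 255" --pt "-0.006 -0.07 0.24 0 0 0 255" --pt "-0.006 -0.07 0.3 0 0 0 255" --pt "-0.006 -0.07 0.3 0 0 0 255" --pt "-0.006 -0.07 0.3 0 0 0 255"

```text
time: 19.4
tool_pos: [0.5013, 0.1949, 0.2596]
tool_rot: [0.001, -0.641, 0.768, -0.0]
contact_force: [0.2, -0.1, -0.3]
gripper_width: -0.0
```

```bash
python3 - <<'E'
from h import *
import pickle
s=monitor.state()
print(s['tool_pos'],s['tool_rot'],s['contact_force'])
f=eyes.grab_frame('wrist');save(f,'w12');pickle.dump((s,f),open('w12.pkl','wb'))
f=eyes.grab_frame('side');im=cv2.cvtColor(f['pixels'],cv2.COLOR_RGB2BGR)
cv2.imwrite('pics/s12.png',cv2.resize(im[90:210,160:280],None,fx=5,fy=5,interpolation=cv2.INTER_CUBIC))
E
```

```text
[0.50125778 0.1949395  0.25957832] [ 9.37720645e-04 -6.40879132e-01  7.67641131e-01 -3.92444503e-04] [ 0.18545962 -0.09657859 -0.25863828]
```

View pics/w12.png

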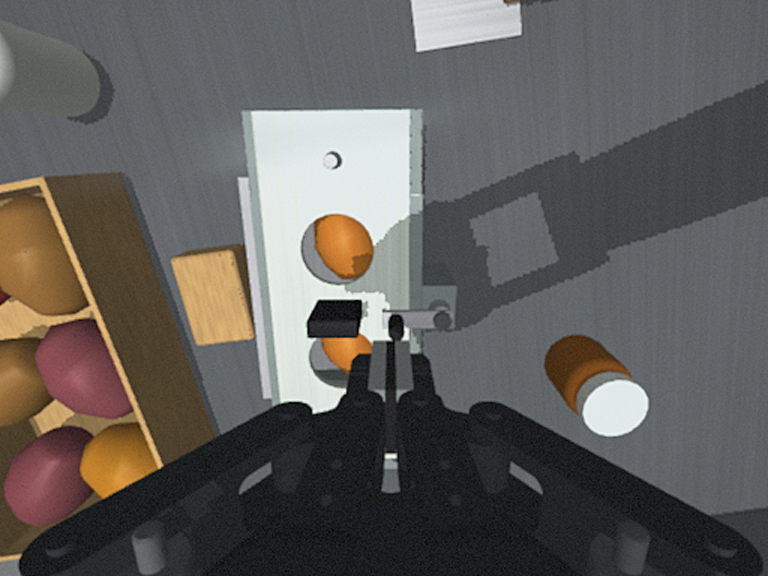

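View pics/s12.png

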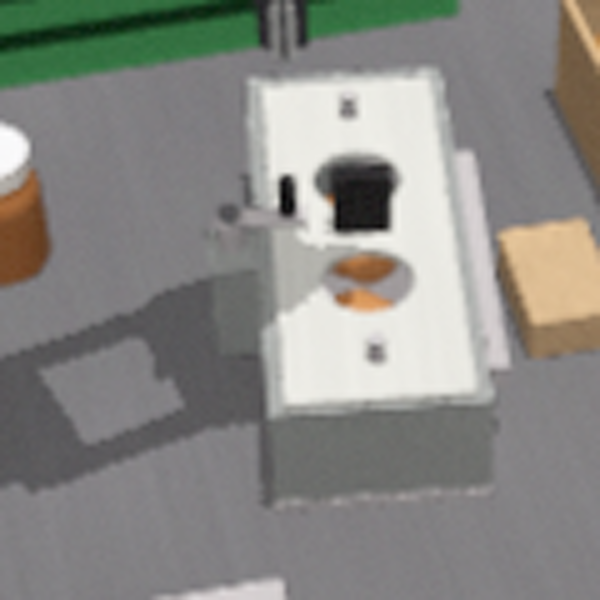

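```bash
python3 - <<'E'
from h import *
print(manip.job_done(), monitor.state()['time'])
E
```

```text
the job is handed in; nothing more can be done
the job is handed in; nothing more can be done
```

The plate is hung on both locating pins, flush on the station, and locked with the latch turned to its stop. I handed the job in at about 19.5 s of the 72 s allowed; the interface gives no verdict.

- **Finding the pins:** I measured both pin tops with the wrist camera while carrying the plate. They put the offset e at about -7 to -8 mm. The spacing matched 224 mm and the height matched the expected 0.107 m.
- **Lowering:** I let the plate down in 0.5 to 3 mm steps. The holes slid over the pins with no measurable contact force, so no search by touch was needed. The plate seated at a tool height of 0.1084 m, where I expected 0.1086 m, with about 10 N net contact force. I then released it with the latch still open.
- **Latch:** I pushed the post round until it met the stop, with about 17 N sideways at the tool. The tool ended within a millimetre of where a fully shut latch would put it.
- **Last checks:** The pictures show pins through both locating holes, the plate lying flat and the latch arm square across its edge. The gripper was clear at a height of 0.26 m with about zero force.
- **Disagreements:** The top and wrist cameras differed by about 2.5 mm in the plate's x position, and I used the wrist values. The latch seemed to start about 0.1 rad off fully open.
- **Not measured:** The bystanders in view look unmoved, but I did not measure them after the job.

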